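# Bring the red-lidded jar to the front of the condiment carousel

## Task

Turn the condiment carousel by pushing the knobs on its rim with the fingers, steadily and without whirling it, until the jar with the red lid stands at the front, centred in line with the yellow pointer tongue. Do not touch or lift any jar: all five must ride round standing on the disc, and the mug, bowl, pepper mill and spoon on the table stay where they are. Then take the hand away, leaving the carousel at rest.

Things in the scene. Friction and masses are not known exactly. Their poses are not given: they have to be found in the camera images.
- foot: Fixed black round foot of the condiment carousel (170 mm across, 18 mm high), bolted to the table; origin on the turning axis at table height, z up. Its own -x axis is 'the front': the yellow pointer tongue points that way, roughly towards the robot. The wooden disc above it is 274 mm across, its underside 20 mm and its flat top 34 mm above the table; nothing but friction holds the jars on it. Six knobs stand on the disc's rim, 60 degrees apart.
- front_mark (a point): On the flat yellow pointer tongue (36 mm wide, 6 mm thick, lying on the table) that sticks out from under the disc at the front, 160 mm from the turning axis, ending in a point 198 mm from it. It is fixed to the foot and does not turn.
- carousel (a joint): Angle of the disc about its upright axis, rad, positive anticlockwise from above; at 0 knob0 stands over the pointer. Turns freely both ways (more than two whole turns each way) against a light steady drag of 0.1 N m (under 1 N at a knob), has no detents and stays where it is left; it coasts a little if pushed fast.
- knob0 (a point): Centre of the top of one of the six identical dark steel rim knobs: upright round pegs 14 mm in diameter, rising 30 mm from the disc's top (tops 64 mm above the table), centred 125 mm from the axis. The other five stand at every 60 degrees round the rim from this one and turn with the disc.
- jar_red: Loose condiment jar, 48 mm across, 66 mm high, about 160 g (varies by 40 percent either way): bright red lid on a white stoneware pot, the one wanted at the front. Stands on the disc about 74 mm (up to 80) from the axis; five jars, roughly evenly spaced, in an order that changes. Origin: centre of its underside; z up. At least 20 mm lie between the jars and the knobs' centres.
- jar_black: Loose condiment jar, 48 mm across, 66 mm high, about 160 g (varies by 40 percent either way): black lid, white body (starts near the front). Stands on the disc about 74 mm (up to 80) from the axis; five jars, roughly evenly spaced, in an order that changes. Origin: centre of its underside; z up. At least 20 mm lie between the jars and the knobs' centres.
- jar_blue: Loose condiment jar, 48 mm across, 66 mm high, about 160 g (varies by 40 percent either way): blue lid, white body. Stands on the disc about 74 mm (up to 80) from the axis; five jars, roughly evenly spaced, in an order that changes. Origin: centre of its underside; z up. At least 20 mm lie between the jars and the knobs' centres.
- jar_green: Loose condiment jar, 48 mm across, 66 mm high, about 160 g (varies by 40 percent either way): green lid, white body. Stands on the disc about 74 mm (up to 80) from the axis; five jars, roughly evenly spaced, in an order that changes. Origin: centre of its underside; z up. At least 20 mm lie between the jars and the knobs' centres.
- jar_white: Loose condiment jar, 48 mm across, 66 mm high, about 160 g (varies by 40 percent either way): white lid on a terracotta body. Stands on the disc about 74 mm (up to 80) from the axis; five jars, roughly evenly spaced, in an order that changes. Origin: centre of its underside; z up. At least 20 mm lie between the jars and the knobs' centres.
- mug: Loose blue mug, 80 mm across, 90 mm high, with a handle, on the table to the left of the carousel; leave alone. Origin: centre of its underside.
- bowl: Loose terracotta bowl, 140 mm across, 60 mm high, on the table to the right of the carousel; leave alone. Origin: centre of its underside.
- mill: Loose dark wooden pepper mill, 54 mm across, 125 mm high, on the table to the left; leave alone. Origin: centre of its underside.
- spoon: Loose spoon lying on the table to the right; leave alone. Origin: on its underside, near the middle of its length.
Things that resemble listed ones, but are neither listed nor needed, are in the scene too. What is shaped like the jar_green but brown is not meant. Leave any brown look-alike of the jar_red alone.

How it is judged (in metres and radians):
On the way:
1. the carousel itself has been turned: its rim knobs have moved at least 60 mm (distance of knob0 from where it was at the start of the episode above 0.06 m), for 0.1 s.
At the end, for the whole second after the job is handed in: The red-lidded jar is at the front: its centre within 12 mm of the pointer's centre line, on the pointer's side of the axis. All five jars stand upright on the disc, within 105 mm of its axis, the carousel is at rest, and mug, bowl, mill and spoon are within 15 mm of where they began (y of jar_red in the frame of foot between -0.012 and 0.012 m and x of jar_red in the frame of foot below -0.05 m and velocity of joint carousel between -0.05 and 0.05 rad/s and horizontal distance between each of jar_red, jar_black, jar_blue, jar_green, jar_white and foot below 0.105 m and angle between each of jar_red, jar_black, jar_blue, jar_green, jar_white's own z axis and vertical below 0.1 rad and z of jar_red in the frame of foot between 0.028 and 0.04 m and linear speed of each of jar_red, jar_black, jar_blue, jar_green, jar_white below 0.02 m/s and z of jar_black in the frame of foot between 0.028 and 0.04 m and z of jar_blue in the frame of foot between 0.028 and 0.04 m and z of jar_green in the frame of foot between 0.028 and 0.04 m and z of jar_white in the frame of foot between 0.028 and 0.04 m and distance of each of mug, bowl, mill, spoon from where it was at the start of the episode below 0.015 m); the robot touches nothing.
It fails at once if the hand or arm touches a jar (more than 1 N) (contact force between any of the fingers, the arm and jar_red above 1 N or contact force between any of the fingers, the arm and jar_black above 1 N or contact force between any of the fingers, the arm and jar_blue above 1 N or contact force between any of the fingers, the arm and jar_green above 1 N or contact force between any of the fingers, the arm and jar_white above 1 N).
It fails at once if a jar is lifted more than 12 mm off the disc, or tips by more than 17 degrees (z of any of jar_red, jar_black, jar_blue, jar_green, jar_white in the frame of foot above 0.046 m or angle between any of jar_red, jar_black, jar_blue, jar_green, jar_white's own z axis and vertical above 0.3 rad).
It fails at once if the carousel is whirled faster than 2.5 rad/s (velocity of joint carousel above 2.5 rad/s or velocity of joint carousel below -2.5 rad/s).
It fails at once if the mug, bowl, mill or spoon is moved more than 15 mm (distance of any of mug, bowl, mill, spoon from where it was at the start of the episode above 0.015 m).
It also fails if it takes over 64 s, if anything falls off the work surface, if the arm or the gripper's body presses on something with over 40 N, if the wrist force passes 120 N, or if a joint passes its speed limit or range.

## Robot

A 6-joint arm with a two-finger parallel gripper is mounted at the origin on the work surface. World frame = base frame: x ahead of the robot, y to its left, z up, the work surface at z = 0. Lengths are in mm, angles in rad, forces in N, time in s.
With the tool pointing down it reaches from about 350 to 975 mm from the base axis. Payload 7.1 kg.
Tool frame: the origin (TCP) lies midway between the tips of the shut fingers; the grasp point (between the pads) lies 19 mm behind it (ctrl.hold_point_z is the distance from the TCP to the grasp point, in mm); z points along the fingers, y is the direction in which the jaws open and shut (so a half turn about z gives the same grasp; the last joint's range is limited). The gripper opens to 88 mm and grips with 3 to 60 N. Pads are 20 mm wide; open, the fingers measure 115 mm over their backs; the gripper's body (75 mm by 178 mm) begins 61 mm behind the grasp point.
Start: joints at [-1.268, 0.423, 1.63, -0, 1.089, -0.019], TCP at [197.689, -592.894, 222.675] pointing down, gripper open.
Joint ranges: [-3, 3], [-0.9, 2.11], [0.09, 2.58], [-1.31, 4.45], [0.11, 2.69], [-2.54, 2.54]. Speed limits (rad/s): [2.39, 2.39, 3.01, 3.14, 3.14, 3.14].

## Interface

Orientations are given as a rotation vector (axis times angle).
In Python, from workcell import ctrl, eyes gives the robot as it stands.
- The arm moves only by the tool move_arm, never from a script. Its argument "deltas" is a list of rows, each a list of 6 numbers: the shift along the tool's x, y, z in mm, then the turn, a rotation vector about the tool's x, y, z in rad. A call has 1 to 5 rows; each row shifts and turns the pose as measured when the row begins, along the tool's axes as they then stand; what a row does not reach is not made up. A row lasts 1/12 s, in which the tool goes at most 41.7 mm and 7.16 degrees, less where a joint would pass 70% of its speed; a pose out of reach is approached as far as the arm can. A call is refused whole if a number of a shift passes 41.7 or a number of a turn 0.125, either way. A call with a gripper value outside its range is refused whole. "hand" is the closure, from -1 (fully open) to 1 (shut), set as the call begins (left out, the last holds). The fingers move at their own pace and stop on an object; the grip force is fixed at half the most. Time passes only in rows, so rows that do not move let the fingers close. It gives the time, the measured TCP pose, the force and the opening at its end, in the units of the state.
- ctrl.get_obs(): the state, without advancing time (a new reading comes with each control period).
- eyes.get_image(name): name is "side" or "top" or "wrist"; returns a dict with "frame" (420x560x3 uint8, red, green, blue), "range_z" (420x560 float32, mm along the optical axis (not along the pixel's ray), 0 where there is no reading), "fx", "fy", "cx", "cy" (pixels), "cam_to_world" (4x4, takes a point from camera to world coordinates). Camera axes: x right, y down, z forward; pixel columns grow to the right and rows downward; lengths in mm; the calibration is good to about 2 mm. The wrist camera is an equidistant fisheye: a pixel r from the principal point sees the ray r / f radians off the axis. A picture is of the moment at which its call begins.
- ctrl.close_job(): hands the job in, once; it reports no verdict.
The state is a dict: "t": time; "qpos": joint angles; "qvel": joint speeds; "joint_torque": joint torques, N m; "ee_pos": TCP position; "orientation": TCP orientation; "ft_force": force on the tool from outside, world axes, zero at the start; "moment": the same for the moment, N m; "width": finger opening in mm.
Only numpy, scipy, OpenCV 4.12 (cv2) and the standard library are available. Lean on these libraries where they do the work, as an engineer would, in place of code of your own. Each camera call takes 0.05 s, during which the arm holds its last target.

## Working session

There is one attempt and no reset: what is moved stays moved. The work goes in short steps, Python scripts to look and compute and a tool call to move; the robot and the scene stay as the last step left them, time stands still between calls to the robot, and variables do not carry over. Pictures are saved under pics/ and viewed, and the job is handed in when it is done.

Besides the shell and the picture viewer there is one more tool, called after "Emit:" by a JSON object that holds its "api" and its "payload". move_arm: Moves the arm, as the interface text tells. Its arguments: {"type":"object","properties":{"deltas":{"type":"array"},"hand":{"type":"number"}},"required":["deltas"]}

```bash
mkdir -p pics; python3 - <<'E'
from workcell import ctrl, eyes
import cv2
print(ctrl.get_obs())
for n in ("side","top"):
    d=eyes.get_image(n); cv2.imwrite(f"pics/{n}0.png",d["frame"][:,:,::-1])
    print(n,d["fx"],d["fy"],d["cx"],d["cy"],d["cam_to_world"])
E
```

```text
{'t': 0.0, 'qpos': array([-1.26798318e+00,  4.23816254e-01,  1.63066508e+00, -1.71750091e-05,
        1.08861786e+00, -1.89932155e-02]), 'qvel': array([ 1.23502763e-03, -8.93060504e-04, -1.26532923e-03, -2.63584966e-04,
        2.38105126e-03,  2.20077067e-05]), 'joint_torque': array([-2.25315939e-04, -5.44626045e+01, -2.73662800e+01,  6.44248375e-02,
        2.27520405e-02, -1.41087335e-04]), 'ee_pos': array([ 197.53596255, -592.38492362,  221.92684501]), 'orientation': array([-3.09954062e+00, -5.03087660e-01,  3.58183214e-04]), 'ft_force': array([-0.41373875, -0.05767061,  0.6182562 ]), 'moment': array([-0.04777042,  0.00289251,  0.01484883]), 'width': 87.8608097716545}
side 525.4508303351639 525.4508303351639 282.2398538175935 209.2623590134622 [[-8.47643864e-01 -2.95042723e-01  4.40964479e-01 -2.69249474e+02]
 [-5.30538551e-01  4.79738772e-01 -6.98841582e-01  1.18655486e+03]
 [-5.35963446e-03 -8.26317434e-01 -5.63179165e-01  1.01923374e+03]
 [ 0.00000000e+00  0.00000000e+00  0.00000000e+00  1.00000000e+00]]
top 542.5181020432434 542.5181020432434 284.38650643127335 204.602012851487 [[-2.27453333e-02 -9.77304746e-01  2.10613587e-01  1.08286872e+02]
 [-9.99732937e-01  2.13734218e-02 -8.78819023e-03 -7.56008117e-02]
 [ 4.08720698e-03 -2.10757230e-01 -9.77529889e-01  1.78889618e+03]
 [ 0.00000000e+00  0.00000000e+00  0.00000000e+00  1.00000000e+00]]
```

View pics/side0.png

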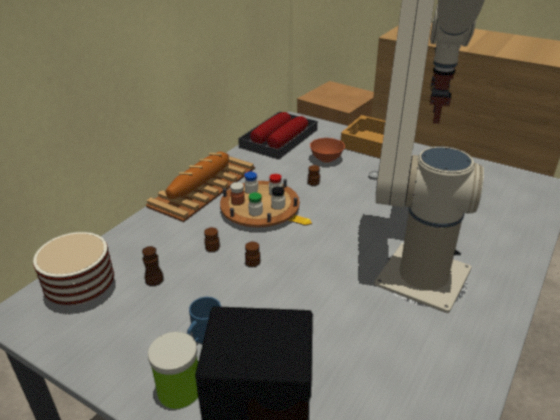

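View pics/top0.png

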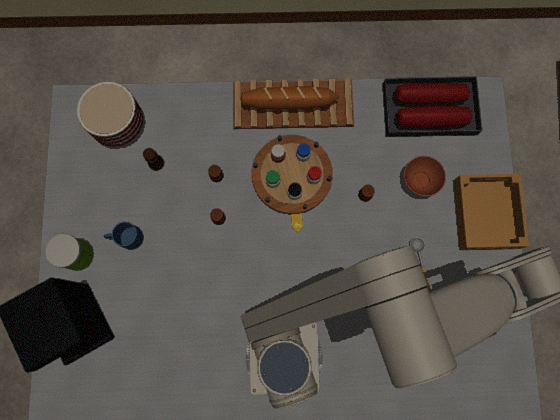

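```bash
python3 - <<'E'
import cv2
im=cv2.imread("pics/top0.png")
c=im[90:290,160:400]
cv2.imwrite("pics/top0c.png",cv2.resize(c,None,fx=3,fy=3,interpolation=cv2.INTER_CUBIC))
E
```

```text
(no output)
```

View pics/top0c.png

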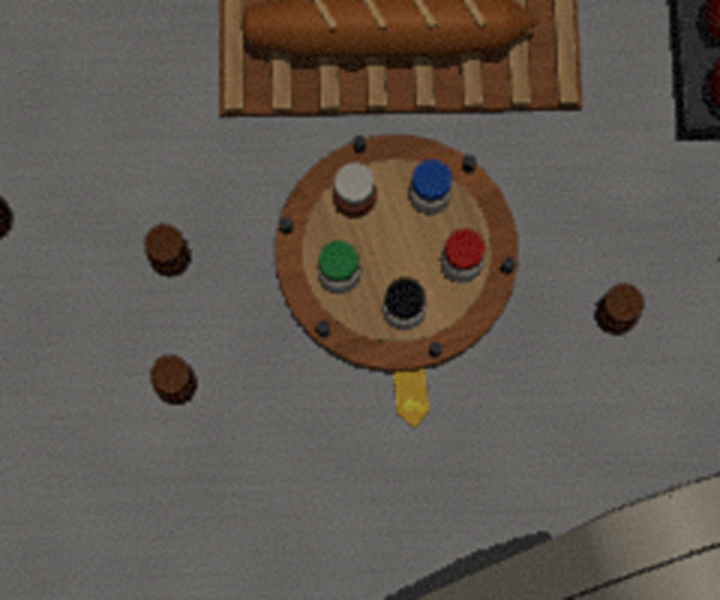

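```bash
cat > h.py <<'E'
import numpy as np
from scipy.optimize import least_squares
def w(d,u,v,z):
    T=d["cam_to_world"]; r=T[:3,:3]@np.array([(u-d["cx"])/d["fx"],(v-d["cy"])/d["fy"],1]); o=T[:3,3]
    return (o+r*(z-o[2])/r[2])[:2]
def circ(P):
    s=least_squares(lambda p:np.hypot(P[:,0]-p[0],P[:,1]-p[1])-125,P.mean(0)); return s.x,s.fun
E
python3 - <<'E'
from h import *
from workcell import ctrl, eyes
d=eyes.get_image("top")
f=lambda x,y,z:w(d,160+(x+.5)/3-.5,90+(y+.5)/3-.5,z)
P=np.array([f(x,y,64) for x,y in [(360,144),(469,163),(507,265),(435,349),(322,328),(286,225)]])
c,r=circ(P);print(c,P.mean(0),r)
tip=f(413,426,3);fa=np.arctan2(*(tip-c)[::-1]);print("tip",tip,np.hypot(*(tip-c)),np.degrees(fa))
for p in P: print("knob",p,np.degrees(np.arctan2(*(p-c)[::-1])))
for n,(x,y) in dict(white=(355,185),blue=(432,180),red=(465,247),black=(405,297),green=(339,260)).items():
    p=f(x,y,100);print(n,p,np.hypot(*(p-c)),np.degrees(np.arctan2(*(p-c)[::-1])))
for n,(x,y,z) in dict(br=(624,304,66),bl1=(165,245,66),bl2=(172,375,66)).items(): print(n,f(x,y,z))
for u,v,z in [(424,170,60),(126,230,90),(152,155,125)]:print(w(d,u,v,z))
E
```

```text
[591.52203737 -42.64976334] [591.68413107 -42.6979069 ] [-1.64459927 -0.56713128 -1.82454425 -1.09767941 -1.12643632 -1.2753185 ]
tip [399.89522501 -57.16208701] 192.17555191231267 -175.6691305783985
knob [708.99781878  -5.02004542] 17.761246638281786
knob [ 684.23194678 -125.64621817] -41.8357774748837
knob [ 566.20534311 -163.19543058] -101.86073698002565
knob [473.83413429 -81.39692473] -161.77656476378633
knob [499.83674137  40.64769327] 137.7443859437534
knob [616.99880206  78.42348421] 78.1169339517598
white [649.8594322    1.48116942] 73.14910021787793 37.10668930521195
blue [653.73861497 -82.18694496] 73.71628896347306 -32.435005018164695
red [ 577.63393227 -115.4046612 ] 74.06858055429343 -100.80711679936884
black [523.68311248 -49.38972521] 68.17291849655001 -174.32614502121683
green [566.10064611  20.35780331] 67.94262718705187 111.97238510276482
br [ 519.00969895 -288.73817516]
bl1 [596.46548512 211.24662875]
bl2 [450.96871916 203.07870025]
[ 587.78741395 -480.17404729]
[403.01300518 488.11962436]
[638.22833464 404.45082381]
```

Emit:
{"api": "move_arm", "payload": {"deltas": [[26,-13,0,0,0,0],[26,-13,0,0,0,0],[26,-13,0,0,0,0],[26,-13,0,0,0,0],[26,-13,0,0,0,0]], "hand": 1}}

```text
t: 0.57
ee_pos: [299.4, -489.7, 220.3]
orientation: [-3.101, -0.49, 0.003]
ft_force: [-0.7, -0.4, 0.0]
width: 57.8
```

Emit:
{"api": "move_arm", "payload": {"deltas": [[26,-13,0,0,0,0],[26,-13,0,0,0,0],[26,-13,0,0,0,0],[26,-13,0,0,0,0],[26,-13,0,0,0,0]]}}

```text
t: 0.98
ee_pos: [406.6, -381.5, 219.3]
orientation: [-3.1, -0.488, 0.004]
ft_force: [0.6, 0.1, -0.0]
width: 24.9
```

Emit:
{"api": "move_arm", "payload": {"deltas": [[26,-13,0,0,0,0],[26,-13,0,0,0,0],[26,-13,0,0,0,0],[26,-13,0,0,0,0],[26,-13,0,0,0,0]]}}

```text
t: 1.4
ee_pos: [514.2, -273.2, 218.4]
orientation: [-3.099, -0.487, 0.007]
ft_force: [-0.7, -0.6, -0.4]
width: 0.7
```

Emit:
{"api": "move_arm", "payload": {"deltas": [[0,0,0,0,0,-0.12],[0,0,0,0,0,-0.12],[0,0,0,0,0,-0.12],[0,0,0,0,0,-0.12],[0,0,0,0,0,-0.12]]}}

```text
t: 1.82
ee_pos: [518.6, -266.6, 217.0]
orientation: [-2.798, -1.412, 0.004]
ft_force: [0.0, 0.5, -0.0]
width: 0.3
```

Emit:
{"api": "move_arm", "payload": {"deltas": [[0,0,0,0,0,-0.12],[0,0,0,0,0,-0.12],[0,0,0,0,0,-0.12],[0,0,0,0,0,-0.12],[0,0,0,0,0,-0.12]]}}

```text
t: 2.23
ee_pos: [517.8, -265.6, 215.5]
orientation: [-2.226, -2.201, 0.001]
ft_force: [-0.7, 0.2, 0.2]
width: 0.5
```

```bash
cat > st.py <<'E'
import numpy as np, sys
from scipy.spatial.transform import Rotation as R
from workcell import ctrl
C=np.array([591.5,-42.6])
def status(tr=None,tth=None,tz=None):
    o=ctrl.get_obs(); p=o["ee_pos"]; M=R.from_rotvec(o["orientation"]).as_matrix()
    d=p[:2]-C; th=np.degrees(np.arctan2(d[1],d[0])); r=np.hypot(*d)
    xy=np.degrees(np.arctan2(M[1,0],M[0,0])); 
    print("t %.2f p %s r %.1f th %.1f xyaw-in %.1f tilt %s F %s"%(o["t"],p.round(1),r,th,(xy-th-180+180)%360-180,M[:2,2].round(3),o["ft_force"].round(1)))
    if tr:
        a=np.radians(tth); t=np.array([*(C+tr*np.array([np.cos(a),np.sin(a)])),tz])
        print("tool delta to target",(M.T@(t-p)).round(1),"turn z",round(-np.radians((tth+180-xy+180)%360-180),3))
if __name__=="__main__": status(*map(float,sys.argv[1:]))
E
python3 st.py 134 -83 150; python3 - <<'E'
from workcell import eyes
import cv2
d=eyes.get_image("wrist"); cv2.imwrite("pics/w1.png",d["frame"][:,:,::-1])
d=eyes.get_image("top"); cv2.imwrite("pics/t1.png",cv2.resize(d["frame"][90:290,160:400,::-1],None,fx=3,fy=3))
E
```

```text
t 2.23 p [ 517.8 -265.6  215.5] r 234.8 th -108.3 xyaw-in 17.6 tilt [-0.008  0.007] F [-0.7  0.2  0.2]
tool delta to target [90.5 89.5 65.4] turn z -0.134
```

View pics/w1.png

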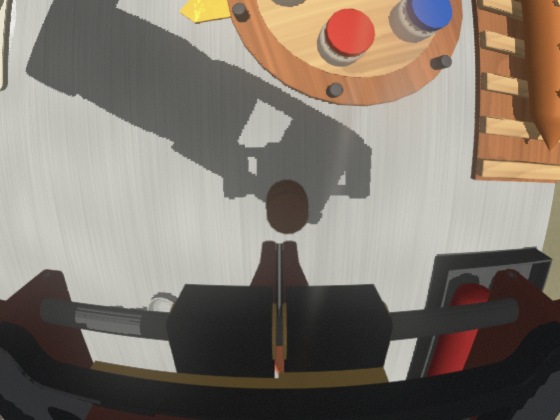

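View pics/t1.png

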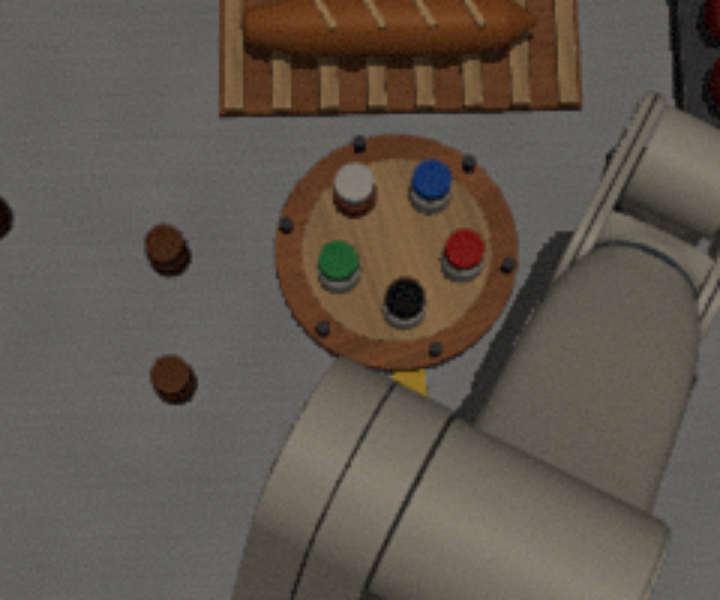

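```bash
cat >> h.py <<'E'
def ww(d,u,v,z):
    x,y=(u-d["cx"])/d["fx"],(v-d["cy"])/d["fy"]; t=np.hypot(x,y)
    r=np.array([np.sin(t)*x/t,np.sin(t)*y/t,np.cos(t)]); T=d["cam_to_world"]; r=T[:3,:3]@r;o=T[:3,3]
    return (o+r*(z-o[2])/r[2])[:2]
E
python3 - <<'E'
from h import *
from workcell import ctrl, eyes
d=eyes.get_image("wrist");print(d["fx"],d["fy"],d["cam_to_world"].round(3),ctrl.get_obs()["ee_pos"])
for n,u,v,z in [("knobC",334,88,64),("knobD",238,10,64),("knobB",441,60,64),("tip",181,13,4),("red",350,32,100),("brown",287,200,66)]: print(n,ww(d,u,v,z))
E
```

```text
325.19226210127806 325.19226210127806 [[ 1.00000e+00 -1.40000e-02 -1.20000e-02  5.21408e+02]
 [-1.60000e-02 -9.60000e-01 -2.78000e-01 -1.87960e+02]
 [-8.00000e-03  2.78000e-01 -9.60000e-01  3.78441e+02]
 [ 0.00000e+00  0.00000e+00  0.00000e+00  1.00000e+00]] [ 517.87640984 -265.60567928  215.51185153]
knobC [ 572.09842635 -161.40450362]
knobD [481.25439747 -80.74358169]
knobB [ 686.66050941 -124.20090538]
tip [405.21947585 -56.83951262]
red [ 581.25325804 -113.80268424]
brown [ 525.65180149 -271.43299087]
```

Emit:
{"api": "move_arm", "payload": {"deltas": [[22,22,10,0,0,0],[22,22,10,0,0,0],[22,22,10,0,0,0],[22,22,10,0,0,0],[0,0,0,0,0,-0.12]]}}

```text
t: 2.8
ee_pos: [611.3, -179.0, 174.9]
orientation: [-2.139, -2.289, -0.001]
ft_force: [-1.9, -0.0, 0.2]
width: 0.4
```

```bash
python3 st.py 135 -83 46
```

```text
t 2.80 p [ 611.3 -179.   174.9] r 137.8 th -81.7 xyaw-in -4.4 tilt [-0.006  0.006] F [-1.9 -0.   0.2]
tool delta to target [  1.8  -2.5 128.9] turn z -0.054
```

Emit:
{"api": "move_arm", "payload": {"deltas": [[0,0,20,0,0,-0.04],[0,0,20,0,0,0],[0,0,20,0,0,0],[0,0,20,0,0,0],[0,0,0,0,0,0]]}}

```text
t: 3.22
ee_pos: [614.1, -175.7, 91.9]
orientation: [-2.106, -2.324, -0.003]
ft_force: [-0.3, 0.3, -0.3]
width: 0.1
```

```bash
python3 st.py 135 -83 46; python3 - <<'E'
from workcell import eyes
import cv2
d=eyes.get_image("wrist"); cv2.imwrite("pics/w2.png",d["frame"][:,:,::-1])
E
```

```text
t 3.22 p [ 614.1 -175.7   91.9] r 135.0 th -80.4 xyaw-in -4.0 tilt [-0.003  0.005] F [-0.3  0.3 -0.3]
tool delta to target [-0.5 -6.1 45.9] turn z -0.024
```

View pics/w2.png

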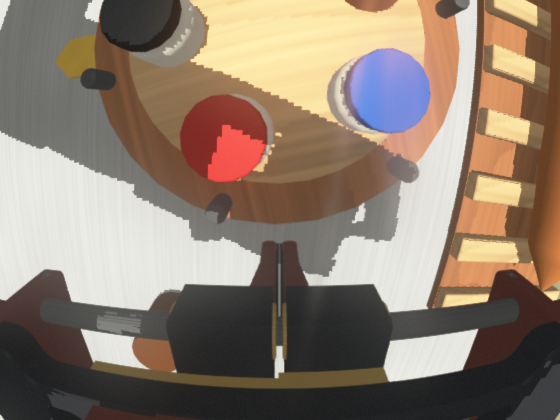

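Emit:
{"api": "move_arm", "payload": {"deltas": [[0,-2,12,0,0,0],[0,-2,12,0,0,0],[0,-2,12,0,0,0],[0,0,8,0,0,0],[0,0,0,0,0,0]]}}

```text
t: 3.68
ee_pos: [610.8, -177.6, 49.6]
orientation: [2.116, 2.321, 0.008]
ft_force: [-0.1, 0.7, -0.1]
width: 0.7
```

```bash
python3 st.py 133 -86 46; python3 - <<'E'
from workcell import eyes
import cv2
d=eyes.get_image("wrist"); cv2.imwrite("pics/w3.png",d["frame"][:,:,::-1])
E
```

```text
t 3.68 p [ 610.8 -177.6   49.6] r 136.4 th -81.9 xyaw-in -2.8 tilt [0.004 0.003] F [-0.1  0.7 -0.1]
tool delta to target [ 3.2 -9.8  3.5] turn z 0.022
```

View pics/w3.png

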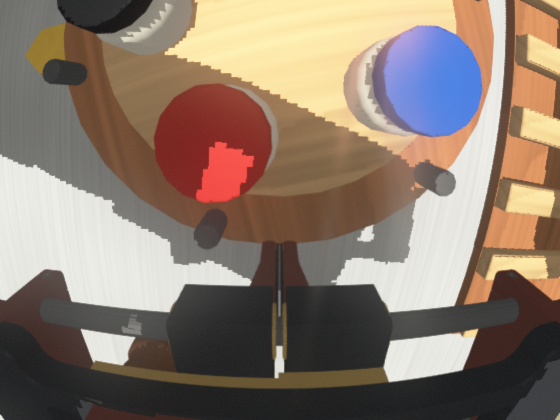

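```bash
python3 - <<'E'
from h import *
from workcell import ctrl, eyes
d=eyes.get_image("wrist");p=ctrl.get_obs()["ee_pos"];print(p)
for n,u,v,z in [("knobC",206,238,64),("knobB",443,184,64),("knobD",54,72,64),("tip",279,243,p[2])]: print(n,ww(d,u,v,z))
E
```

```text
[ 611.44070299 -177.7675878    50.80819203]
knobC [ 573.94217675 -162.71077947]
knobB [ 691.47886509 -123.43627766]
knobD [483.17021691 -79.79943368]
tip [ 611.13070844 -167.32677774]
```

```bash
sed -i 's/^C=.*/C=np.array([597,-41.5])/' st.py; python3 st.py 133 -90 46
```

```text
t 3.78 p [ 611.4 -177.8   50.8] r 137.0 th -84.0 xyaw-in -0.7 tilt [0.006 0.003] F [ 0.5 -0.   0.5]
tool delta to target [  4.6 -14.1   4.7] turn z 0.093
```

Emit:
{"api": "move_arm", "payload": {"deltas": [[1,-3.5,1.5,0,0,0.025],[1,-3.5,1.5,0,0,0.025],[1,-3.5,1,0,0,0.025],[1,-3.5,0,0,0,0.025],[0,0,0,0,0,0]]}}

```text
t: 4.2
ee_pos: [598.2, -174.9, 49.0]
orientation: [2.237, 2.197, 0.013]
ft_force: [-0.4, -0.2, 0.6]
width: 0.1
```

```bash
python3 st.py 133 -95 46; python3 - <<'E'
from workcell import eyes
import cv2
d=eyes.get_image("wrist"); cv2.imwrite("pics/w4.png",d["frame"][:,:,::-1])
E
```

```text
t 4.20 p [ 598.2 -174.9   49. ] r 133.4 th -89.5 xyaw-in -1.6 tilt [0.01  0.001] F [-0.4 -0.2  0.6]
tool delta to target [  0.7 -12.9   2.9] turn z 0.069
```

View pics/w4.png

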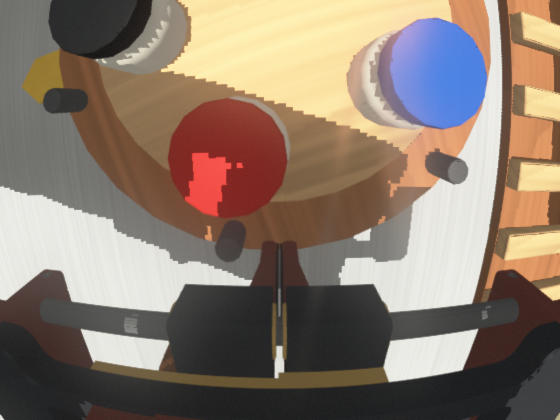

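Emit:
{"api": "move_arm", "payload": {"deltas": [[0.5,-3.5,0.5,0,0,0.028],[0.3,-3.5,0.5,0,0,0.028],[0,-3.5,0.5,0,0,0.028],[0,-3.5,0,0,0,0.028],[0,-3.5,0,0,0,0.028]]}}

```text
t: 4.67
ee_pos: [584.3, -173.9, 50.0]
orientation: [2.383, 2.028, 0.02]
ft_force: [-0.1, 0.4, -1.4]
width: 0.5
```

```bash
python3 st.py 133 -105 46
```

```text
t 4.67 p [ 584.3 -173.9   50. ] r 133.0 th -95.5 xyaw-in -3.7 tilt [ 0.018 -0.001] F [-0.1  0.4 -1.4]
tool delta to target [  0.4 -22.1   3.6] turn z 0.101
```

Emit:
{"api": "move_arm", "payload": {"deltas": [[0,-3.5,1,0.006,0,0.026],[0,-3.5,1,0.006,0,0.026],[0,-3.5,1,0.006,0,0.026],[0,-3.5,0.5,0.005,0,0.026],[0,-3.5,0.5,0.005,0,0.026]]}}

```text
t: 5.08
ee_pos: [571.1, -171.7, 49.0]
orientation: [-2.523, -1.867, -0.0]
ft_force: [0.2, -0.9, -1.0]
width: 0.5
```

```bash
python3 st.py 133 -113 46; python3 - <<'E'
from workcell import eyes
import cv2
d=eyes.get_image("wrist"); cv2.imwrite("pics/w5.png",d["frame"][:,:,::-1])
E
```

```text
t 5.08 p [ 571.1 -171.7   49. ] r 132.7 th -101.3 xyaw-in -5.7 tilt [-0.001  0.002] F [ 0.2 -0.9 -1. ]
tool delta to target [ -0.2 -27.2   3. ] turn z 0.105
```

View pics/w5.png

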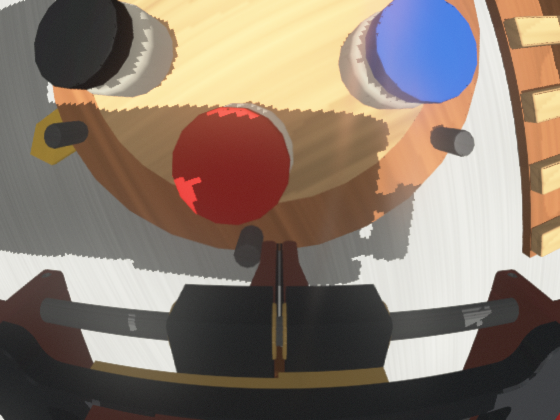

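Emit:
{"api": "move_arm", "payload": {"deltas": [[-0.3,-4,0.8,0,0,0.02],[-0.3,-4,0.8,0.002,0,0.02],[-0.2,-4,0.8,0.002,0,0.02],[-0.2,-4,0.8,0.002,0,0.02],[-0.2,-4,0.8,0.002,0,0.02]]}}

```text
t: 5.55
ee_pos: [552.8, -166.5, 46.4]
orientation: [-2.618, -1.727, 0.002]
ft_force: [0.6, -0.9, 1.4]
width: 0.6
```

```bash
python3 st.py 133 -120 46
```

```text
t 5.55 p [ 552.8 -166.5   46.4] r 132.5 th -109.5 xyaw-in -3.7 tilt [-0.004  0.004] F [ 0.6 -0.9  1.4]
tool delta to target [  0.2 -24.4   0.6] turn z 0.119
```

Emit:
{"api": "move_arm", "payload": {"deltas": [[-0.1,-4,0.3,0.002,0,0.026],[-0.1,-4,0.3,0.002,0,0.026],[-0.1,-4,0.3,0.002,0,0.026],[-0.1,-4,0.3,0.002,0,0.026],[-0.1,-4,0.3,0.002,0,0.026]]}}

```text
t: 5.97
ee_pos: [532.4, -157.3, 44.9]
orientation: [-2.726, -1.533, 0.012]
ft_force: [0.9, -0.3, 1.3]
width: 0.5
```

```bash
python3 st.py 133 -130 46; python3 - <<'E'
from workcell import eyes
import cv2
d=eyes.get_image("wrist"); cv2.imwrite("pics/w6.png",d["frame"][:,:,::-1])
E
```

```text
t 5.97 p [ 532.4 -157.3   44.9] r 132.5 th -119.2 xyaw-in -2.1 tilt [-0.014  0.008] F [ 0.9 -0.3  1.3]
tool delta to target [  1.  -25.1  -0.7] turn z 0.152
```

View pics/w6.png

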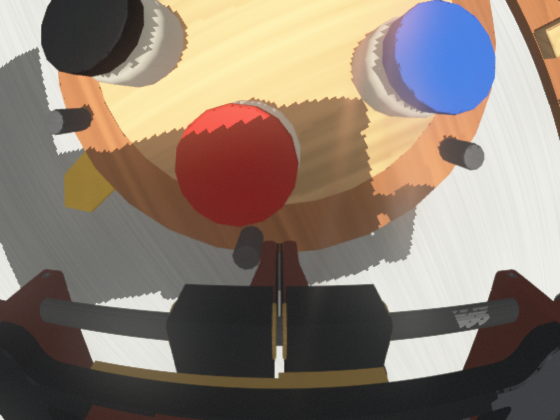

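Emit:
{"api": "move_arm", "payload": {"deltas": [[0,-4,0,-0.003,0,0.03],[0,-4,0,-0.003,0,0.03],[0,-4,0,-0.003,0,0.03],[0,-4,0,-0.002,0,0.03],[0,-4,0,-0.002,0,0.03]]}}

```text
t: 6.43
ee_pos: [514.2, -145.3, 44.7]
orientation: [-2.85, -1.317, 0.005]
ft_force: [1.2, -0.7, 0.7]
width: 0.6
```

```bash
python3 st.py 133 -138 46
```

```text
t 6.43 p [ 514.2 -145.3   44.7] r 132.8 th -128.6 xyaw-in -1.8 tilt [-0.004  0.001] F [ 1.2 -0.7  0.7]
tool delta to target [  0.9 -21.8  -1.2] turn z 0.133
```

Emit:
{"api": "move_arm", "payload": {"deltas": [[0.1,-4,-0.2,0,0,0.03],[0.1,-4,-0.2,0,0,0.03],[0.1,-4,0,0,0,0.03],[0,-4,0,0,0,0.03],[0,-4,0,0,0,0.03]]}}

```text
t: 6.85
ee_pos: [498.5, -130.5, 44.9]
orientation: [-2.945, -1.088, 0.006]
ft_force: [1.4, 0.2, -0.3]
width: 0.7
```

```bash
python3 st.py 133 -147 46
```

```text
t 6.85 p [ 498.5 -130.5   44.9] r 132.8 th -137.9 xyaw-in -1.5 tilt [-0.004  0.001] F [ 1.4  0.2 -0.3]
tool delta to target [  0.9 -21.   -1. ] turn z 0.132
```

Emit:
{"api": "move_arm", "payload": {"deltas": [[0.1,-4,-0.2,0,0,0.03],[0.1,-4,-0.2,0,0,0.03],[0.1,-4,0,0,0,0.03],[0,-4,0,0,0,0.03],[0,-4,0,0,0,0.03]]}}

```text
t: 7.27
ee_pos: [485.4, -113.7, 45.1]
orientation: [-3.022, -0.852, 0.007]
ft_force: [1.1, -0.5, 0.0]
width: 0.2
```

```bash
python3 st.py 133 -157 46; python3 - <<'E'
from workcell import eyes
import cv2
d=eyes.get_image("wrist"); cv2.imwrite("pics/w7.png",d["frame"][:,:,::-1])
d=eyes.get_image("top"); cv2.imwrite("pics/t7.png",cv2.resize(d["frame"][90:290,160:400,::-1],None,fx=3,fy=3))
E
```

```text
t 7.27 p [ 485.4 -113.7   45.1] r 132.9 th -147.1 xyaw-in -1.4 tilt [-0.005  0.001] F [ 1.1 -0.5  0. ]
tool delta to target [  1.3 -22.9  -0.8] turn z 0.148
```

View pics/w7.png

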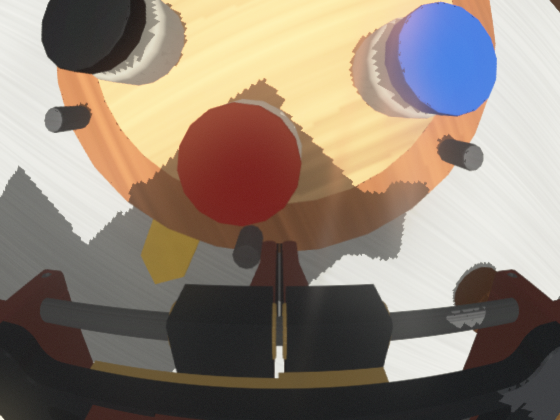

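View pics/t7.png

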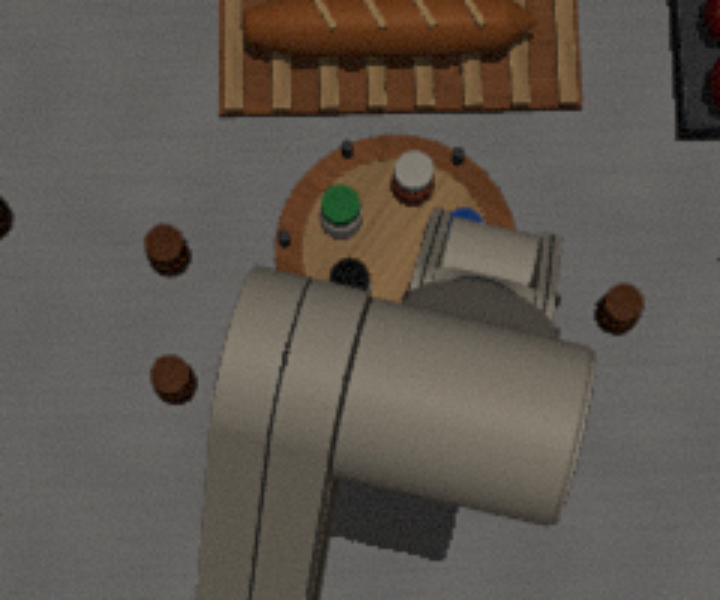

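```bash
python3 - <<'E'
from h import *
from workcell import ctrl, eyes
d=eyes.get_image("top");c=np.array([591.5,-42.6])
for x,y in [(347,149),(458,156),(284,239)]:
    p=w(d,160+(x+.5)/3-.5,90+(y+.5)/3-.5,64)-c;print(np.hypot(*p),np.degrees(np.arctan2(p[1],p[0])))
d=eyes.get_image("wrist")
red=ww(d,241,163,100);tip=ww(d,168,284,3);kn=[ww(d,u,v,64) for u,v in [(54,120),(246,257),(473,157)]]
c=kn[0]+kn[2]-kn[1]; print(c,red,tip,kn)
ang=lambda p:np.degrees(np.arctan2(*(p-c)[::-1]))
print(ang(red),ang(tip),[ang(k) for k in kn],np.hypot(*(red-c)),np.hypot(*(tip-c)))
E
```

```text
123.51639314484298 24.982992566533092
123.63736419490769 -35.10286908726804
123.77131540458028 85.57554417460143
[598.90948465 -39.92137033] [532.31501768 -69.96257884] [405.20655743 -64.52490396] [array([495.47443651,  29.34889127]), array([486.43964576, -94.10068715]), array([ 589.8746939 , -163.37094876])]
-155.7195465866551 -172.76123343229122 [np.float64(146.18985243647586), np.float64(-154.27880997806034), np.float64(-94.1857908451431)] 73.0568083040774 195.25920690249396
```

Emit:
{"api": "move_arm", "payload": {"deltas": [[0.1,-4,-0.2,0,0,0.03],[0.1,-4,-0.2,0,0,0.03],[0.1,-4,0,0,0,0.03],[0.1,-4,0,0,0,0.03],[0,-4,0,0,0,0.03]]}}

```text
t: 7.88
ee_pos: [476.8, -97.3, 45.4]
orientation: [-3.078, -0.624, 0.007]
ft_force: [0.0, -1.9, 1.1]
width: 0.2
```

```bash
python3 st.py 133 -164 46
```

```text
t 7.88 p [476.8 -97.3  45.4] r 132.5 th -155.1 xyaw-in -2.0 tilt [-0.005 -0.   ] F [ 0.  -1.9  1.1]
tool delta to target [  0.4 -20.7  -0.6] turn z 0.121
```

Emit:
{"api": "move_arm", "payload": {"deltas": [[0,-4,0,0,0,0.026],[0,-4,0,0,0,0.026],[0,-4,0,0,0,0.026],[0,-4,0,0,0,0.026],[0,-3,0,0,0,0.02]]}}

```text
t: 8.3
ee_pos: [470.2, -80.2, 45.4]
orientation: [3.112, 0.428, -0.008]
ft_force: [-0.8, -1.0, 0.4]
width: 0.3
```

```bash
python3 st.py 133 -168 46; python3 - <<'E'
from workcell import eyes
import cv2
d=eyes.get_image("wrist"); cv2.imwrite("pics/w8.png",d["frame"][:,:,::-1])
d=eyes.get_image("side"); cv2.imwrite("pics/s8.png",cv2.resize(d["frame"][140:260,180:360,::-1],None,fx=4,fy=4))
E
```

```text
t 8.30 p [470.2 -80.2  45.4] r 132.6 th -163.0 xyaw-in -1.3 tilt [-0.005 -0.001] F [-0.8 -1.   0.4]
tool delta to target [ -0.2 -11.6  -0.6] turn z 0.064
```

View pics/w8.png

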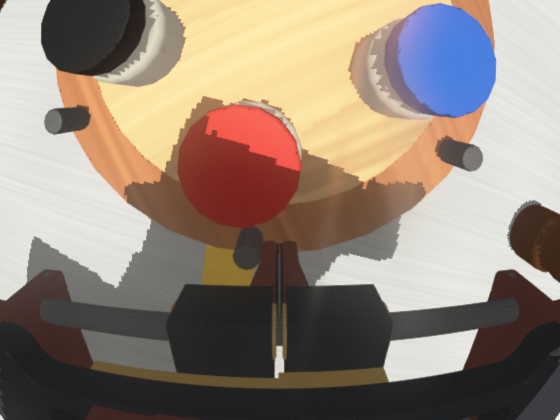

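View pics/s8.png

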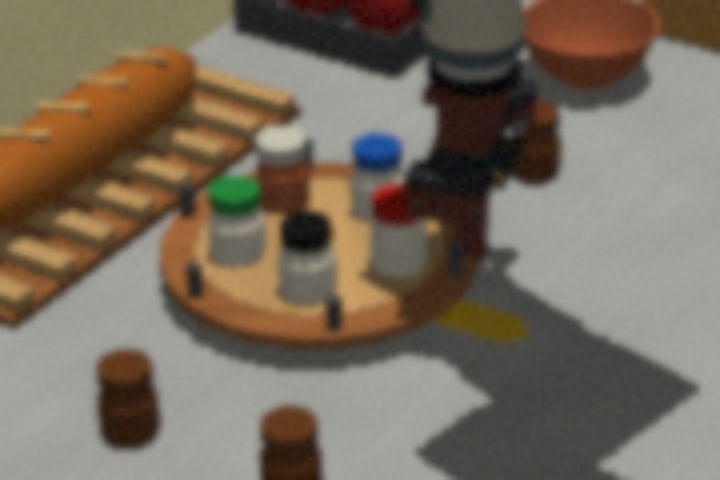

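Emit:
{"api": "move_arm", "payload": {"deltas": [[0,-3,0,0,0,0.022],[0,-3,0,0,0,0.022],[0,-2,0,0,0,0.015],[0,0,0,0,0,0],[0,0,0,0,0,0]]}}

```text
t: 8.82
ee_pos: [468.5, -73.3, 45.3]
orientation: [3.122, 0.342, -0.009]
ft_force: [-0.6, -0.4, 0.1]
width: -0.0
```

Emit:
{"api": "move_arm", "payload": {"deltas": [[0,2,0,0,0,0],[0,4,0,0,0,0],[0,4,0,0,0,0],[-5,0,0,0,0,0],[-10,0,0,0,0,0]]}}

```text
t: 9.23
ee_pos: [457.9, -88.1, 45.5]
orientation: [3.121, 0.346, -0.005]
ft_force: [0.6, 0.5, 0.0]
width: 0.5
```

```bash
python3 st.py 133 -168 46
```

```text
t 9.23 p [457.9 -88.1  45.5] r 146.7 th -161.5 xyaw-in -5.9 tilt [-0.003 -0.002] F [0.6 0.5 0. ]
tool delta to target [ 12.9 -16.5  -0.6] turn z 0.011
```

Emit:
{"api": "move_arm", "payload": {"deltas": [[-8,0,-10,0,0,0],[-4,0,-30,0,0,0],[0,0,-30,0,0,0],[0,0,-30,0,0,0],[0,0,-30,0,0,0]]}}

```text
t: 9.65
ee_pos: [434.2, -90.6, 172.7]
orientation: [-3.117, -0.343, 0.036]
ft_force: [0.2, -0.1, -0.7]
width: 0.5
```

Emit:
{"api": "move_arm", "payload": {"deltas": [[0,25,-10,0,0,0],[0,35,0,0,0,0],[0,35,0,0,0,0],[0,35,0,0,0,0],[0,35,0,0,0,0]]}}

```text
t: 10.07
ee_pos: [468.3, -253.3, 189.6]
orientation: [-3.119, -0.356, 0.023]
ft_force: [0.2, 0.5, -0.2]
width: 0.3
```

Emit:
{"api": "move_arm", "payload": {"deltas": [[0,35,0,0,0,0],[0,35,0,0,0,0],[0,35,0,0,0,0],[0,35,0,0,0,0],[0,0,0,0,0,0]]}}

```text
t: 10.48
ee_pos: [495.4, -401.5, 187.8]
orientation: [-3.12, -0.35, 0.024]
ft_force: [-0.4, 0.0, 0.1]
width: 0.3
```

```bash
python3 st.py; python3 - <<'E'
from workcell import eyes
import cv2
d=eyes.get_image("wrist"); cv2.imwrite("pics/w9.png",d["frame"][:,:,::-1])
d=eyes.get_image("top"); cv2.imwrite("pics/t9.png",cv2.resize(d["frame"][90:290,160:400,::-1],None,fx=3,fy=3,interpolation=cv2.INTER_CUBIC))
E
```

```text
t 10.48 p [ 495.4 -401.5  187.8] r 374.1 th -105.8 xyaw-in -61.5 tilt [-0.015  0.   ] F [-0.4  0.   0.1]
```

View pics/t9.png

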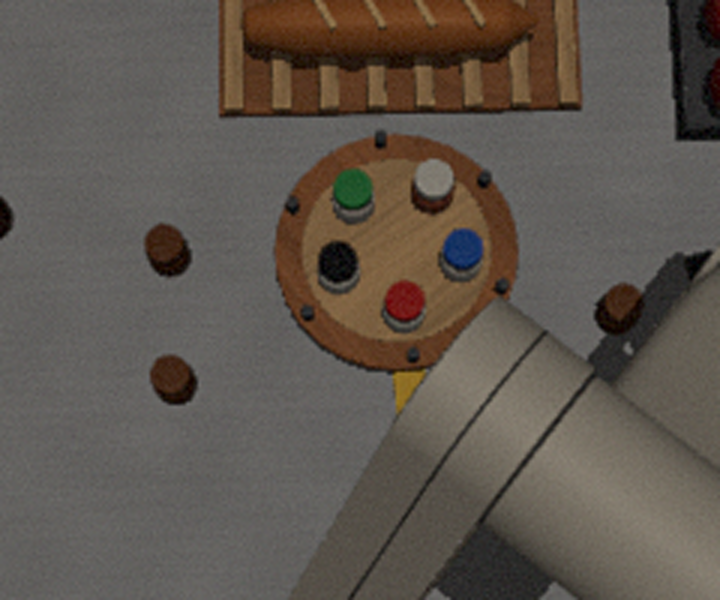

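View pics/w9.png

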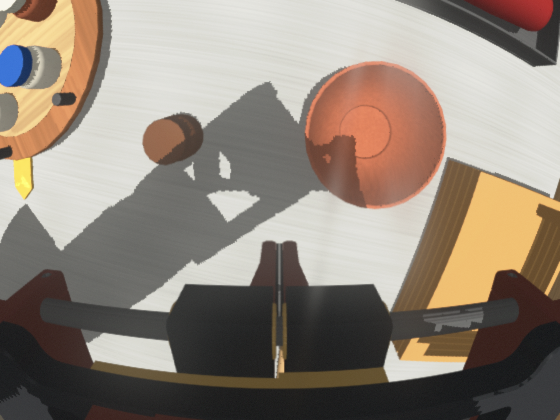

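```bash
python3 - <<'E'
from h import *
from workcell import ctrl, eyes
d=eyes.get_image("top")
f=lambda x,y,z:w(d,160+(x+.5)/3-.5,90+(y+.5)/3-.5,z)
P=np.array([f(x,y,64) for x,y in [(380,138),(484,179),(502,286),(413,354),(307,313),(292,203)]])
c,r=circ(P);print(c,r)
tip=f(413,426,6);base=f(410,376,6)
red=f(405,300,100)
for a in (tip,base):
    u=(a-c)/np.linalg.norm(a-c);q=red-c;print(np.degrees(np.arctan2(u[1],u[0])),"along",q@u,"lat",u[0]*q[1]-u[1]*q[0],np.linalg.norm(a-c))
fr=d["frame"][90:290,160:400].astype(float);hsv=__import__("cv2").cvtColor(d["frame"],41)
m=(hsv[...,1]>180)&((hsv[...,0]<6)|(hsv[...,0]>174))&(hsv[...,2]>100)
v,u=np.nonzero(m[180:200,285:305]);print("red centroid crop",((u.mean()+285-160)+.5)*3-.5,((v.mean()+180-90)+.5)*3-.5,len(u))
E
python3 - <<'E'
import cv2
a=cv2.imread("pics/top0.png")[180:240,265:325];cv2.imwrite("pics/tg.png",cv2.resize(a,None,fx=10,fy=10,interpolation=cv2.INTER_NEAREST))
E
```

```text
[591.91001533 -42.16506623] [-0.48819771 -1.39846265 -0.22917046 -0.97189008 -0.91741725 -0.7287481 ]
-175.5737561596434 along 71.86161042959075 lat 1.5952511363317345 193.08050367725497
-174.48771005870768 along 71.87893735765905 lat 0.23290353358775295 136.60267439886675
red centroid crop 404.2521739130434 299.4608695652174 115
```

View pics/tg.png

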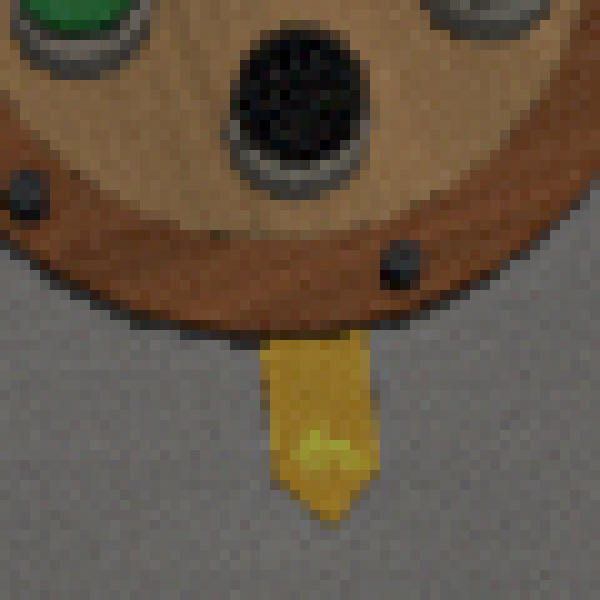

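```bash
python3 - <<'E'
from workcell import eyes,ctrl
import cv2
d=eyes.get_image("top"); cv2.imwrite("pics/t10.png",d["frame"][:,:,::-1])
print(ctrl.get_obs()["t"])
E
```

```text
10.6833
```

View pics/t10.png

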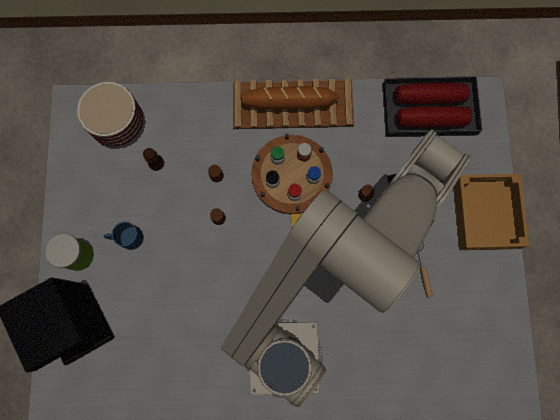

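```bash
python3 -c "
from workcell import ctrl
print(ctrl.close_job())"
```

```text
the job is handed in; nothing more can be done
None
```

The red-lidded jar now stands at the front, in line with the yellow pointer, and the job is handed in. I shut the fingers and pushed one rim knob slowly clockwise, at roughly 0.4 rad/s, turning the disc about 75°. Then I backed off, lifted the hand and moved it clear, about 190 mm up. It took about 11 s of the 64 s allowed.

- **Red jar:** in the last overhead view its centre is about 0–2 mm off the pointer's centre line (limit 12 mm) and about 72 mm out from the axis on the pointer's side.
- **Other jars:** all five jars stand upright on the disc. The highest wrist force I read was about 2 N.
- **Table objects:** the mug and mill look unmoved in the last overhead view. The bowl is under the arm there and shows only in the wrist view, standing upright. The spoon is in view too, but its start position was partly hidden by the arm. I measured none of these four afterwards.
- **At rest:** I did not measure the disc's speed. The knob and jar positions in two overhead pictures about 0.1 s apart looked the same.
- **Disagreement:** partway through, the wrist and overhead cameras differed by about 7 mm on the carousel's centre and by about 5° on the turn still needed. I stopped between the two, then made the final check with the overhead camera alone, where the jar and the pointer are measured by the same camera.

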